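Load a syrup jar through the sprung flap of a bottle rail

ROBOT

A 7-joint arm with a two-finger parallel gripper is mounted at the origin on the work surface. World frame = base frame: x ahead of the robot, y to its left, z up, the work surface at z = 0. Lengths are in m, angles in rad, forces in N, time in s.
With the tool pointing down it reaches from about 0.425 to 0.875 m from the base axis. Payload 4.7 kg.
Tool frame: the origin (TCP) lies midway between the tips of the shut fingers; the grasp point (between the pads) lies 19 mm behind it; z points along the fingers, y is the direction in which the jaws open and shut (so a half turn about z gives the same grasp; the last joint's range is limited). The gripper opens to 87 mm and grips with 3 to 60 N. Pads are 19 mm wide; open, the fingers measure 117 mm over their backs; the gripper's body (75 mm by 190 mm) begins 51 mm behind the grasp point.
Start: joints at [-1.159, 0.321, -0.07, 1.45, 0.023, 1.371, -0.057], TCP at [0.252, 0.599, 0.223] pointing down, gripper open.
Joint ranges: [-2.86, 2.86], [-0.3, 2.09], [-1.38, 1.24], [0.06, 2.45], [-1.56, 4.7], [0.09, 2.05], [-2.69, 2.69]. Speed limits (rad/s): [2.57, 2.57, 3.14, 3.14, 3.14, 3.14, 3.14].

INTERFACE

Orientations are given as a rotation vector (axis times angle).
In Python, from bench import * gives the robot as it stands.
- The arm moves only by the tool move_arm, never from a script. Its arguments are lists of equal length, an entry for each row: "jaw": the closure in counts, from 0 (fully open) to 255 (shut); "slide": the shift along the tool's x, y, z in cm, a list of three; "dr": the turn, a rotation vector about the tool's x, y, z in degrees, a list of three. A call has 1 to 5 rows; each row shifts and turns the commanded pose from where the row before left it, along the tool's axes as they then stand; what a row does not reach is not made up. A row lasts 1/10 s, in which the tool goes at most 50 mm and 8.59 degrees, less where a joint would pass 70% of its speed; a pose out of reach is approached as far as the arm can. A call with a gripper value outside its range is refused whole. The fingers move at their own pace and stop on an object; "force" is the grip in N (left out, the last holds). Time passes only in rows, so rows that do not move let the fingers close. It gives the time, the measured TCP pose, the force and the opening at its end, in the units of the state.
- get_state(): the state, without advancing time (a new reading comes with each control period).
- get_image(name): name is "scene" or "side" or "wrist"; returns (picture, depth): 420x560x3 uint8, red, green, blue; 420x560 float32, m along the optical axis (not along the pixel's ray), 0 where there is no reading.
- camera_params(name): a dict with "K" (3x3 intrinsics, pixels), "extrinsics" (4x4, takes a point from camera to world coordinates); the wrist camera has in their place "tool_from_camera" (4x4, takes a point from camera to tool coordinates, whose origin is the TCP and whose axes are the flange's). Camera axes: x right, y up, looking along -z (the intrinsics and any distortion apply to the point x, -y, -z); pixel columns grow to the right and rows downward; lengths in m; the calibration is good to about 2 mm. The wrist camera is an equidistant fisheye: a pixel r from the principal point sees the ray r / f radians off the axis. A picture is of the moment at which its call begins: read the wrist's pose just before it. camera_params takes no time and is no camera call.
- close_job(): hands the job in, once; it reports no verdict.
Trained networks look in the newest picture that a camera, given by its name, has taken for a name from the list of things; names that differ only in an ending like _2 or _b are one class to them, and where a whole thing is asked for, a point or a joint stands for the part that bears it (a point fixed in the world has none). Each returns a list of dicts, best first, with "score" (0 to 1); they miss things now and then, are a little off and sometimes report something else, mostly with a low value. They report only what shows in the picture. A call takes as long as a camera call. They do not tell look-alikes from the thing itself.
- regions_of(camera, query): "mask" (420x560 bool, what is visible of it) and "xy" ([column, row] in pixels, amid what is visible of it).
The state is a dict: "time": time; "joint_positions": joint angles; "qd": joint speeds; "joint_torque": joint torques, N m; "position": TCP position; "tool_rot": TCP orientation; "ft_force": force on the tool from outside, world axes, zero at the start; "torque": the same for the moment, N m; "grip_width": opening from 0.0 (shut) to 1.0 (fully open).
Only numpy, scipy, OpenCV 4.12 (cv2) and the standard library are available. Lean on these libraries where they do the work, as an engineer would, in place of code of your own. Each camera call takes 0.05 s, during which the arm holds its last target.

TASK

Load the squat syrup jar into the steel bottle rail: stand it in the open mouth of the rail, slide it along the rail through the sprung flap, and on until you feel it come up against the sprung end stop, and press it snugly there for a moment - clearly felt, but gently, as glass. Then let go and leave it standing there upright at the stop with the flap closed behind it. Leave the tall bottle, the steel cup and the stack of paper cups alone.

Things in the scene. Friction and masses are not known exactly. Their poses are not given: they have to be found in the camera images.
- jar_mid (a point): Centre, half-way up (52 mm above the foot), of the jar to load: squat round amber-glass jar with paper band and tall black screw lid, loose, upright, 250-490 g, 104 mm tall. Body 60 mm diameter from foot to 56 mm up, neck 48 mm, lid 52 mm diameter from 74 to 104 mm up. z is up along the jar.
- jar_lid (a point): Where to hold the jar: on its axis in the lid, 90 mm above its foot. Held there, fingertips stay over 65 mm above the foot, clear of the rail's flap, walls and stop, which are all lower. A firm grip (40 N) is fine. The fingers are best set to close along the rail, so that the jar does not swing.
- rail: Bottle rail: fixed steel channel, open on top, 350 mm long. Origin on the table under the closed flap, on the line the jar's centre follows. x runs inwards from the open mouth (push direction), y across, z up. Floor 4 mm thick, x = -110 to +240 mm; walls 40 mm high, inner faces at y = -36 and +52 mm. Once past x = +90 mm (jar centre) the jar is clear of the flap.
- rail_mouth (a point): Point on the channel floor in the mouth, at the rail's x = -70 mm, y = 0, 4 mm above the table; axes as the rail's. Stand the jar (or hold it just off the floor) here, wholly in front of the flap, then slide it along the rail's x at y = 0.
- rail_end (a point): Rail's end wall, x = +237 mm, y = 0, at the floor. Before it stands the end stop: a clamped grey block with knob (45 mm tall) bearing a rubber-faced pad, 60 mm wide, 8-50 mm above the table, on springs: 1 N preload, 2 N per mm, 12 mm travel. It is clamped anew each time, unmeasured: the jar's centre meets the pad anywhere from x = +105 to +150 mm. Feel for it slowly.
- pad_note (a point): Point over the pad's range (rail's x = +158 mm, y = 0, 29 mm above the table), fixed to the rail; it does not show where the pad is. Press with about 12 N for half a second (floor friction may take 3 N of it): under 5 N on the pad is not seated, over 20 N is too hard for the glass. Start the feeling move past the flap (jar centre at x = +95 mm), at about 20 mm/s.
- flap (a joint): Sprung flap's angle, rad: 0 closed, up to 1.4 swung inwards (rail's +x) only. Steel plate 3 mm thick, 9-47 mm above the table, on an upright hinge at the rail's x = 0, y = +49 mm, reaching to y = -14 mm. Torque 0.06 N m closed, 0.10 N m more per rad: 1-5 N on the jar, partly towards the rail's -y. It shuts by itself when the jar is past.
- bottle: Bystander: tall green syrup bottle with grey spout cover, 66 mm diameter, 200 mm tall; origin at the centre of its foot. Leave it.
- mug: Bystander: steel cup, 72 mm diameter, 80 mm tall, open at the top; origin at the centre of its foot. Leave it.
- cups: Bystander: stack of white paper cups, 77 mm diameter, 132 mm tall; origin at the centre of its foot. Leave it.
Things that resemble listed ones, but are neither listed nor needed, are in the scene too. What is shaped like the part that bears jar_mid but green or pink is not meant.

How it is judged:
By the outcome, as a careful person would: the job done as asked, in the order asked, and still so for the second after the job is handed in, with the robot touching nothing.
It also fails if it takes over 64 s, if anything falls off the work surface, if the arm or the gripper's body presses on something with over 40 N, if the wrist force passes 120 N, or if a joint passes its speed limit or range.

## Working session

There is one attempt and no reset: what is moved stays moved. The work goes in short steps, Python scripts to look and compute and a tool call to move; the robot and the scene stay as the last step left them, time stands still between calls to the robot, and variables do not carry over. Pictures are saved under pics/ and viewed, and the job is handed in when it is done.

Besides the shell and the picture viewer there is one more tool, called after ">>>" as name(argument=value, ...) on one line, values as JSON. move_arm: Moves the arm, as the interface text tells. Its arguments: {"type":"object","properties":{"jaw":{"type":"array","items":{"type":"number"}},"slide":{"type":"array","items":{"type":"array","items":{"type":"number"}}},"dr":{"type":"array","items":{"type":"array","items":{"type":"number"}}},"force":{"type":"number"}},"required":["jaw","slide","dr"]}

```bash
mkdir -p pics; ls
python3 - <<'E'
from bench import *
import cv2
s=get_state();print({k:(v if not hasattr(v,'round') else v) for k,v in s.items()})
for n in ["scene","side","wrist"]:
    p,d=get_image(n);cv2.imwrite(f"pics/{n}0.png",p[:,:,::-1]);import numpy as np;np.savez(f"{n}0.npz",p=p,d=d)
    print(n,camera_params(n))
E
```

```text
pics
{'time': 0.0, 'joint_positions': array([-1.15888829,  0.32180449, -0.07010593,  1.45168783,  0.02258851,
        1.370783  , -0.05691105]), 'qd': array([ 0.00136949, -0.00032308, -0.00164377, -0.0020839 , -0.00080994,
        0.00070559, -0.00152195]), 'joint_torque': array([ 2.36603091e-04, -4.91298151e+01, -4.03788993e-01, -3.12525415e+01,
       -6.40361197e-02,  4.38436959e-02,  1.83482834e-04]), 'position': array([0.25162379, 0.59871802, 0.22146725]), 'tool_rot': array([-6.20646746e-01, -3.07937328e+00,  2.94070006e-03]), 'ft_force': array([0.54287477, 0.40608486, 0.04258107]), 'torque': array([-0.00169252,  0.00761666,  0.00782271]), 'grip_width': 0.9984126913878046}
scene {'K': array([[461.09451765,   0.        , 271.77999678],
       [  0.        , 461.09451765, 216.8411328 ],
       [  0.        ,   0.        ,   1.        ]]), 'extrinsics': array([[ 4.41219918e-01, -7.71230838e-01,  4.58833280e-01,
         1.05739327e+00],
       [ 8.97398757e-01,  3.78803047e-01, -2.26238199e-01,
        -1.27069753e-01],
       [ 6.74431527e-04,  5.11577215e-01,  8.59237044e-01,
   
[... 364 characters left out ...]
971998,  0.47872286, -0.66801465, -0.71879058],
       [ 0.01326157,  0.81807847,  0.57495369,  0.7759474 ],
       [ 0.        ,  0.        ,  0.        ,  1.        ]])}
wrist {'K': array([[325.1922621 ,   0.        , 276.26770968],
       [  0.        , 325.1922621 , 203.33910046],
       [  0.        ,   0.        ,   1.        ]]), 'tool_from_camera': array([[-4.51711611e-04,  9.60462903e-01,  2.78407630e-01,
         7.68076245e-02],
       [ 9.99999885e-01,  3.89550928e-04,  2.78592740e-04,
         1.01514141e-04],
       [ 1.59124041e-04,  2.78407724e-01, -9.60462969e-01,
        -1.61687902e-01],
       [ 0.00000000e+00,  0.00000000e+00,  0.00000000e+00,
         1.00000000e+00]])}
```

View pics/scene0.png

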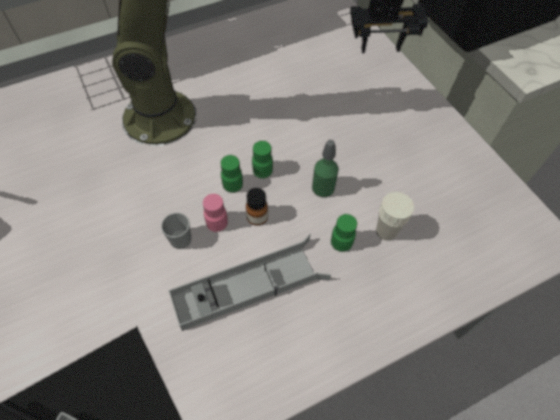

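View pics/side0.png

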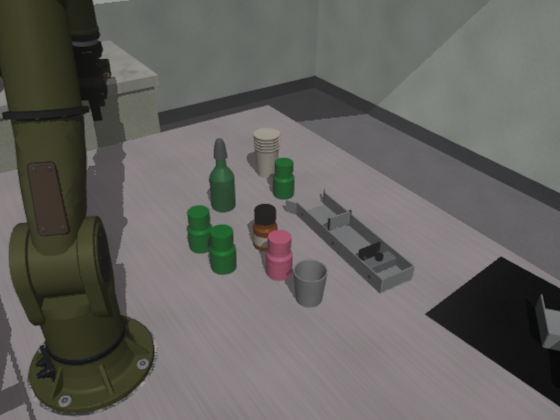

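View pics/wrist0.png

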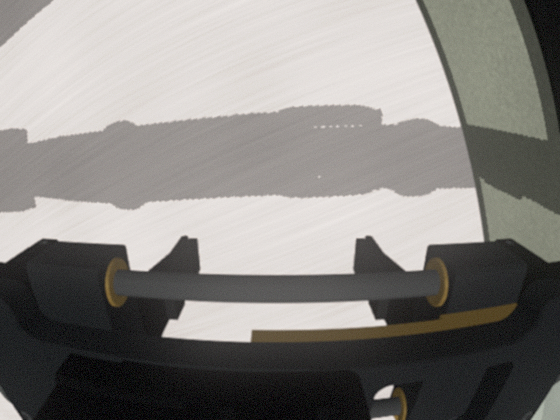

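The wrist view shows only bare table and the open fingers. Things shaped like the jar in the scene picture:
- green at (232,174), (262,159) and (344,232)
- pink at (215,212)
- amber with a black lid at (257,206), and (265,228) in the side picture. This one fits the description.

The rail runs from its mouth near (310,260) to its end near (180,305).

```bash
cat > h.py <<'E'
import numpy as np, cv2
from bench import *
def cloud(n,p=None,d=None):
    c=camera_params(n);K=c['K'];E=c['extrinsics']
    v,u=np.mgrid[0:420,0:560]
    X=np.stack([(u-K[0,2])/K[0,0]*d,-(v-K[1,2])/K[1,1]*d,-d],-1)
    return X@E[:3,:3].T+E[:3,3]
def proj(n,P):
    c=camera_params(n);K=c['K'];E=c['extrinsics']
    q=(np.atleast_2d(P)-E[:3,3])@E[:3,:3]
    return np.stack([K[0,0]*q[:,0]/-q[:,2]+K[0,2],K[1,1]*-q[:,1]/-q[:,2]+K[1,2]],-1)
E
python3 - <<'E'
from h import *
P={}
for n in ["scene","side"]:
    z=np.load(f"{n}0.npz");P[n]=(z['p'],cloud(n,d=z['d']),z['d'])
ims=[]
for n,(u,v) in [("scene",(257,206)),("side",(265,228))]:
    c=P[n][0][v-40:v+40,u-40:u+40,::-1];ims.append(cv2.resize(c,(400,400),interpolation=cv2.INTER_CUBIC))
cv2.imwrite("pics/crop0.png",np.hstack(ims))
out={}
for n in ["scene","side"]:
    get_image(n)
    for q in ["jar_mid","rail","flap","rail_end","bottle","mug","cups"]:
        try:r=regions_of(n,q)
        except Exception as e: print(q,e);continue
        for k,a in enumerate(r):
            m=a['mask']&(P[n][2]>0);X=P[n][1][m]
            if len(X)<5: continue
            print(n,q,round(a['score'],2),np.round(a['xy']),m.sum(),"med",X.mean(0).round(3),"lo",np.percentile(X,2,0).round(3),"hi",np.percentile(X,98,0).round(3))
            out[f"{n}_{q}_{k}"]=a['mask']
np.savez("masks.npz",**out);print(get_state()['time'])
# table plane check
X=P["scene"][1];print(X[300,400],X[250,100]);X=P["side"][1];print(X[330,250],X[200,360])
E
```

```text
scene jar_mid 0.92 [218. 212.] 756 med [0.445 0.011 0.072] lo [ 0.411 -0.014  0.006] hi [0.462 0.039 0.107]
scene jar_mid 0.77 [345. 233.] 729 med [0.643 0.277 0.075] lo [0.613 0.256 0.01 ] hi [0.662 0.306 0.108]
scene jar_mid 0.75 [262. 158.] 703 med [0.342 0.194 0.069] lo [0.31  0.171 0.005] hi [0.36  0.223 0.107]
scene jar_mid 0.66 [228. 172.] 699 med [0.35  0.099 0.071] lo [0.316 0.075 0.007] hi [0.367 0.125 0.108]
scene jar_mid 0.61 [256. 203.] 708 med [0.476 0.115 0.074] lo [0.443 0.091 0.011] hi [0.493 0.143 0.107]
scene rail 0.6 [239. 284.] 6106 med [0.633 0.002 0.015] lo [ 0.581 -0.166  0.001] hi [0.694 0.18  0.046]
scene flap 0.42 [270. 278.] 98 med [0.645 0.068 0.032] lo [0.611 0.064 0.004] hi [0.679 0.08  0.05 ]
scene rail_end 0.84 [240. 282.] 6227 med [0.633 0.002 0.015] lo [ 0.58  -0.166  0.   ] hi [0.694 0.18  0.046]
scene bottle 0.61 [325. 171.] 1086 med [0.475 0.316 0.099] lo [0.444 0.293 0.006] hi [0.494 0.348 0.2  ]
scene mug 0.64 [180. 230.] 862 med [ 0.434 -0.091  0.046] lo [ 0.405 -0.123  0.002] hi [ 0.472 -0.06   0.082]
scene cups 0.89 [393. 215.] 1270 med [0.6
[... 688 characters left out ...]
.044]
side flap 0.64 [341. 221.] 265 med [0.649 0.065 0.028] lo [0.616 0.059 0.009] hi [0.679 0.069 0.046]
side rail_end 0.81 [359. 246.] 4865 med [ 0.631 -0.017  0.019] lo [ 0.576 -0.174 -0.001] hi [0.689 0.189 0.044]
side bottle 0.97 [220. 183.] 1314 med [0.45  0.306 0.088] lo [0.426 0.29  0.004] hi [0.482 0.329 0.194]
side mug 0.91 [308. 280.] 1340 med [ 0.433 -0.096  0.048] lo [ 0.402 -0.127 -0.   ] hi [ 0.468 -0.06   0.079]
side cups 0.76 [265. 150.] 1019 med [0.642 0.389 0.086] lo [0.617 0.369 0.006] hi [0.681 0.433 0.132]
0.95
[0.83519707 0.33240093 0.00248146] [ 3.76181601e-01 -2.89442169e-01 -1.91691110e-04]
[ 0.28170907 -0.10113204  0.00028509] [ 0.79195344  0.14079477 -0.00277983]
```

View pics/crop0.png

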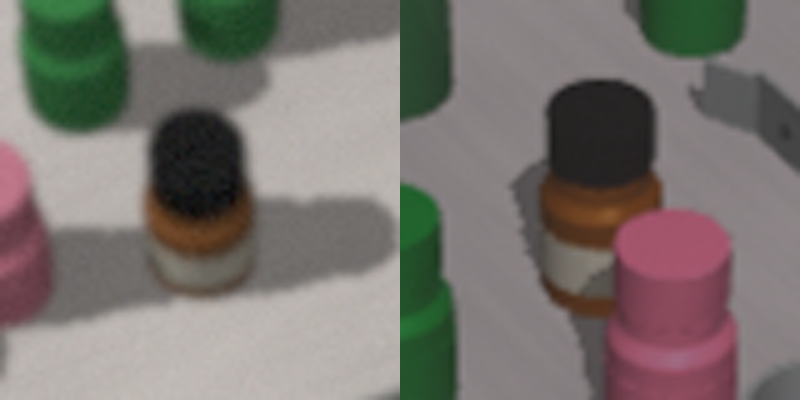

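The crop shows an amber body, a paper band and a tall black lid, so the choice is right. Next I fit the jar axis and the rail frame.

Run:
```python
from h import *
from scipy.optimize import least_squares
M=np.load("masks.npz");P={}
for n in ["scene","side"]:
    z=np.load(f"{n}0.npz");P[n]=(z['p'],cloud(n,d=z['d']),z['d'])
for n,k in [("scene",4),("side",3)]:
    m=cv2.erode(M[f"{n}_jar_mid_{k}"].astype(np.uint8),np.ones((3,3)))>0
    X=P[n][1][m];print(n,len(X))
    top=X[X[:,2]>0.099];print(" top",len(top),top.mean(0).round(4), (top.min(0)[:2]+top.max(0)[:2])/2)
    for lo,hi,r in [(.078,.097,.026),(.01,.054,.030)]:
        S=X[(X[:,2]>lo)&(X[:,2]<hi)]
        f=least_squares(lambda c:np.hypot(S[:,0]-c[0],S[:,1]-c[1])-r,S[:,:2].mean(0)+[.02,0] if n=="side" else S[:,:2].mean(0)-[.01,0],loss='soft_l1',f_scale=.002)
        print(" cyl",lo,len(S),f.x.round(4),np.abs(f.fun).mean().round(4))
# rail: height map top view
for n in ["scene","side"]:
    X=P[n][1].reshape(-1,3);s=(X[:,0]>.55)&(X[:,0]<.73)&(X[:,1]>-.22)&(X[:,1]<.22)&(X[:,2]<.08)
    X=X[s]
    H=np.zeros((360,880))
    H2=np.zeros((360,880,3),np.uint8)
    iy=((X[:,1]+.22)*2000).astype(int).clip(0,879);ix=((X[:,0]-.55)*2000).astype(int).clip(0,359)
    np.maximum.at(H,(ix,iy),X[:,2])
    im=cv2.applyColorMap((H/0.06*255).clip(0,255).astype(np.uint8),cv2.COLORMAP_JET)
    cv2.imwrite(f"pics/rail_{n}.png",cv2.resize(cv2.dilate(im,np.ones((4,4))),(800,327)))
a=cv2.imread("pics/rail_scene.png");b=cv2.imread("pics/rail_side.png");cv2.imwrite("pics/railhm.png",np.hstack([a[:,:]]) if 0 else np.vstack([a[:300],b[:300]]))
```

```text
scene 596
 top 247 [0.4769 0.1141 0.12  ] [0.749361  0.0062443]
 cyl 0.078 73 [0.4627 0.1207] 0.0008
 cyl 0.01 147 [0.4628 0.1202] 0.0008
side 721
 top 190 [0.4493 0.1005 0.1128] [ 0.20254363 -0.28957616]
 cyl 0.078 132 [0.4612 0.1189] 0.0015
 cyl 0.01 187 [0.461  0.1185] 0.0013
```

View pics/railhm.png

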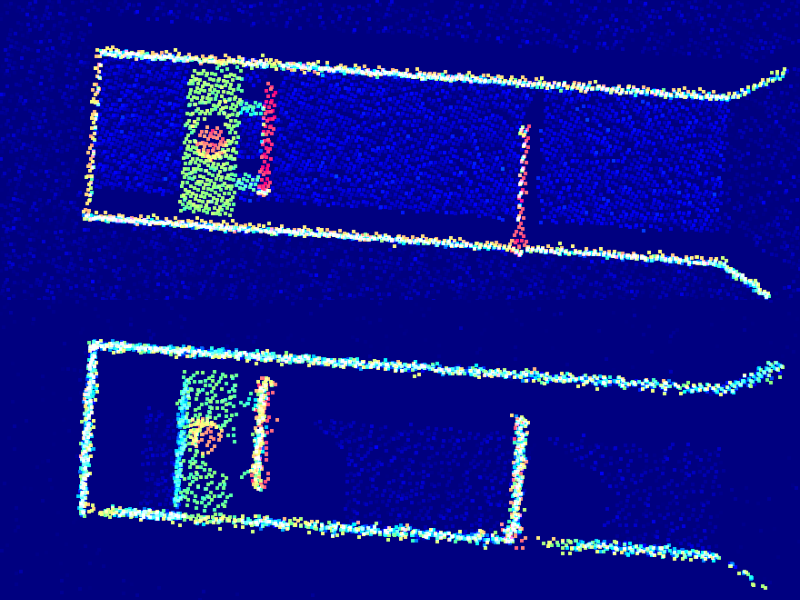

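Run:
```python
from h import *
for n,(a,b,c,d) in [("scene",(225,340,160,345)),("side",(180,300,280,420))]:
    p=np.load(f"{n}0.npz")['p'][a:b,c:d,::-1];cv2.imwrite(f"pics/railcrop_{n}.png",cv2.resize(p,None,fx=4,fy=4,interpolation=cv2.INTER_CUBIC))
```

```text
(no output)
```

View pics/railcrop_scene.png

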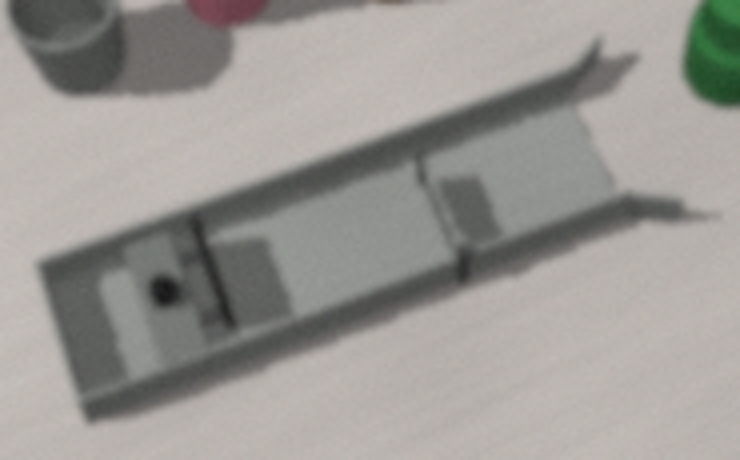

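View pics/railcrop_side.png

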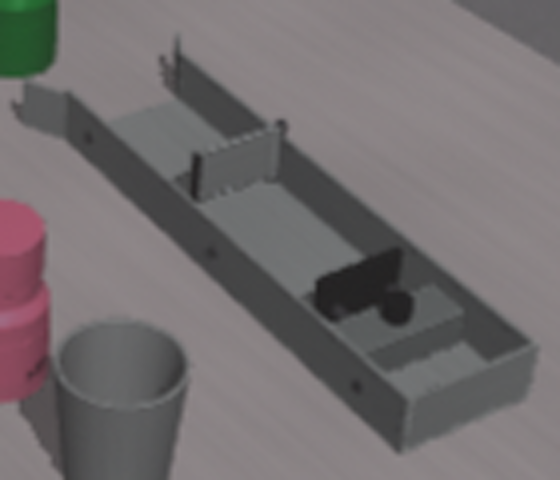

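The height map and crops agree. The mouth with its flared lips is at +y world, the flap hinges on the far (+x) wall, and the pad and clamped block sit near the end wall. Next is the numeric rail fit.

Run:
```python
from h import *
def line(S,ax): # robust fit: coordinate ax = a + b*other
    o=S[:,1-ax];c=S[:,ax];k=np.ones(len(S),bool)
    for _ in range(8):
        b,a=np.polyfit(o[k],c[k],1);r=c-a-b*o;k=np.abs(r)<max(.0015,2*r[k].std())if _>3 else np.abs(r)<.004
    return a,b,r[k].std(),k.sum()
for n in ["scene","side"]:
    d=np.load(f"{n}0.npz")['d'];X=cloud(n,d=d).reshape(-1,3)
    X=X[(X[:,0]>.55)&(X[:,0]<.73)&(X[:,1]>-.22)&(X[:,1]<.2)]
    fl=X[(X[:,2]>-.01)&(X[:,2]<.012)]
    T=X[(X[:,2]>.034)&(X[:,2]<.048)]
    # coarse lines from picture (px->m): scale .55mm
    px=lambda c,r:(.55+r*.00055,-.22+c*.00055)
    def near(p,q,tol=.006,S=T):
        p,q=np.array(p),np.array(q);u=(q-p)/np.linalg.norm(q-p);w=S[:,:2]-p
        t=w@u;dd=np.abs(w@[-u[1],u[0]]);return S[(dd<tol)&(t>.008)&(t<np.linalg.norm(q-p)-.008)]
    A=near(px(100,50),px(720,97));B=near(px(88,217),px(720,263))
    a=line(A,0);b=line(B,0);print(n,"near wall",a,"far",b)
    sl=(a[1]+b[1])/2
    ux=np.array([-sl,-1])/np.hypot(sl,1) # rail x in world: moving -y
    uy=np.array([-ux[1],ux[0]])
    wy=lambda S:S[:,:2]@uy
    ca,cb=np.median(wy(A)),np.median(wy(B));print(" ux",ux,"width of centrelines",cb-ca)
    y0=(ca+cb)/2-.008
    E=near(px(97,50),px(87,217));F=near(px(523,130),px(516,240))
    F2=near(px(523,130),px(516,240),S=X[(X[:,2]>.015)&(X[:,2]<.05)])
    xe=np.median(E[:,:2]@ux);xf=np.median(F2[:,:2]@ux)
    print(" end wall centre",xe,"-> origin",xe-.2385,"flap",xf, len(F2), "floor edge",np.percentile((fl[:,:2]@ux)[(np.abs(wy(fl)-y0)<.03)&(fl[:,2]>.0025)],1)+.11)
    # pad
    W=X[(X[:,2]>.03)&(X[:,2]<.056)];rx=W[:,:2]@ux-(xe-.2385);ry=wy(W)-y0
    k=(rx>.1)&(rx<.2)&(abs(ry)<.02);h,e=np.histogram(rx[k],np.arange(.1,.2,.003));print(" pad hist",list(zip((e[:-1]*1000).round().astype(int),h)))
    print(" origin",((xe-.2385)*ux+y0*uy).round(4),"yaw",np.degrees(np.arctan2(ux[1],ux[0])))
```

```text
scene near wall (np.float64(0.5903212661936289), np.float64(0.07345582585966902), np.float64(0.0011054160455483473), np.int64(268)) far (np.float64(0.681405429977028), np.float64(0.0714789563229271), np.float64(0.001086606250025172), np.int64(275))
 ux [-0.07227786 -0.99738454] width of centrelines 0.09088023589294114
 end wall centre 0.12366226125845725 -> origin -0.11483773874154274 flap -0.11334655998172406 54 floor edge -0.11946398642495097
 pad hist [(np.int64(100), np.int64(0)), (np.int64(103), np.int64(0)), (np.int64(106), np.int64(0)), (np.int64(109), np.int64(0)), (np.int64(112), np.int64(0)), (np.int64(115), np.int64(0)), (np.int64(118), np.int64(0)), (np.int64(121), np.int64(0)), (np.int64(124), np.int64(0)), (np.int64(127), np.int64(0)), (np.int64(130), np.int64(0)), (np.int64(133), np.int64(0)), (np.int64(136), np.int64(0)), (np.int64(139), np.int64(17)), (np.int64(142), np.int64(20)), (np.int64(145), np.int64(6)), (np.int64(148), np.int64(0)), (np.int64(151), np.int64(0)), (np.int64(154), np.int64(0)), (np.int64(157), np.int64(5)), (np.int64(160), np.int64(13)), (np.int
[... 1212 characters left out ...]
3), np.int64(1)), (np.int64(136), np.int64(3)), (np.int64(139), np.int64(11)), (np.int64(142), np.int64(71)), (np.int64(145), np.int64(21)), (np.int64(148), np.int64(0)), (np.int64(151), np.int64(0)), (np.int64(154), np.int64(0)), (np.int64(157), np.int64(0)), (np.int64(160), np.int64(1)), (np.int64(163), np.int64(6)), (np.int64(166), np.int64(6)), (np.int64(169), np.int64(13)), (np.int64(172), np.int64(9)), (np.int64(175), np.int64(15)), (np.int64(178), np.int64(19)), (np.int64(181), np.int64(9)), (np.int64(184), np.int64(6)), (np.int64(187), np.int64(1)), (np.int64(190), np.int64(0)), (np.int64(193), np.int64(0)), (np.int64(196), np.int64(0))]
 origin [0.629  0.0664] yaw -94.10281205460241
```

```bash
cat >> h.py <<'E'
from scipy.spatial.transform import Rotation as Ro
O=np.array([.631,.0675]);YAW=np.radians(-94.12);UX=np.array([np.cos(YAW),np.sin(YAW)]);UY=np.array([-UX[1],UX[0]])
JAR=np.array([.462,.1197])
def railpt(x,y=0,z=0): return np.r_[O+x*UX+y*UY,z]
def rep(target=None):
    s=get_state();R=Ro.from_rotvec(s['tool_rot']).as_matrix();p=s['position']
    print("t",round(s['time'],2),"p",p.round(4),"railxy",((p[:2]-O)@UX).round(4),((p[:2]-O)@UY).round(4),"F",s['ft_force'].round(2),"Fx_rail",(s['ft_force'][:2]@UX).round(2),"w",round(s['grip_width'],3),"q",s['joint_positions'].round(2))
    ty=R[:2,1];a=np.degrees(np.arctan2(ty[1],ty[0]));print(" tool y yaw",a.round(2),"tilt",np.degrees(np.arccos(-R[2,2])).round(2))
    for flip in (0,180):
        d=(a-np.degrees(YAW)-flip+180)%360-180   # turn about tool z (down): + turns cw from above
        print("  turn about tool z",d.round(2),"flip",flip)
    if target is not None: print("  slide cm",(R.T@(np.array(target)-p)*100).round(2))
    return s,R
E
python3 -c "
from h import *
rep(np.r_[JAR,.25]);print(camera_params('wrist')['tool_from_camera'][:,0])"
```

```text
t 0.95 p [0.2518 0.5993 0.2226] railxy -0.5031 -0.4164 F [0.12 0.18 0.65] Fx_rail -0.18 w 0.998 q [-1.16  0.32 -0.07  1.45  0.02  1.37 -0.06]
 tool y yaw 67.21 tilt 0.0
  turn about tool z 161.33 flip 0
  turn about tool z -18.67 flip 180
  slide cm [-37.96 -36.07  -2.74]
[-4.52596754e-04  9.99999885e-01  1.59108403e-04  0.00000000e+00]
```

>>> move_arm(jaw=[0,0,0], slide=[[0,0,-2],[0,0,-2],[0,0,-1]], dr=[[0,0,-6.2],[0,0,-6.2],[0,0,-6.27]])

```text
time: 1.25
position: [0.252, 0.5999, 0.2747]
tool_rot: [0.106, 3.139, 0.004]
ft_force: [-0.4, 1.1, 0.5]
grip_width: 1.001
```

```bash
python3 -c "
from h import *
rep(np.r_[JAR,.265])"
```

```text
t 1.25 p [0.252  0.5999 0.2747] railxy -0.5038 -0.4162 F [-0.37  1.14  0.48] Fx_rail -1.11 w 1.001 q [-1.13  0.3  -0.11  1.37  0.03  1.47  0.27]
 tool y yaw 86.14 tilt 0.15
  turn about tool z -179.74 flip 0
  turn about tool z 0.26 flip 180
  slide cm [-24.18 -46.5    0.87]
```

>>> move_arm(jaw=[0,0,0,0,0], slide=[[-2,-3.87,0],[-2,-3.87,0],[-2,-3.87,0],[-2,-3.87,0],[-2,-3.87,0]], dr=[[0,0,0],[0,0,0],[0,0,0],[0,0,0],[0,0,0]])

```text
time: 1.75
position: [0.3382, 0.3974, 0.2728]
tool_rot: [0.113, 3.139, 0.001]
ft_force: [0.3, 0.3, 0.0]
grip_width: 1.003
```

>>> move_arm(jaw=[0,0,0,0,0], slide=[[-2,-3.87,0],[-2,-3.87,0],[-2,-3.87,0],[-2,-3.87,0],[-2,-3.87,0]], dr=[[0,0,0],[0,0,0],[0,0,0],[0,0,0],[0,0,0]])

```text
time: 2.25
position: [0.424, 0.1972, 0.2729]
tool_rot: [0.113, 3.139, 0.001]
ft_force: [0.4, 0.2, -0.2]
grip_width: 0.999
```

>>> move_arm(jaw=[0,0,0], slide=[[-2,-3.87,0],[-2,-3.87,0],[0,0,0]], dr=[[0,0,0],[0,0,0],[0,0,0]])

```text
time: 2.55
position: [0.46, 0.1119, 0.2731]
tool_rot: [0.13, 3.137, -0.002]
ft_force: [0.4, 0.6, -0.0]
grip_width: 1.0
```

```bash
cat > wr.py <<'E'
from h import *
def wpix(tag):
    s,R=rep(np.r_[JAR,.071]);p,d=get_image("wrist");cv2.imwrite(f"pics/wrist_{tag}.png",p[:,:,::-1])
    np.savez(f"w_{tag}.npz",p=p,d=d,R=R,t=s['position']);return s,R,p,d
def wcloud(R,t,d):
    c=camera_params("wrist");K=c['K'];T=c['tool_from_camera']
    v,u=np.mgrid[0:420,0:560];x=(u-K[0,2]);y=(v-K[1,2]);r=np.hypot(x,y)+1e-9;th=r/K[0,0]
    dz=d;rad=np.tan(th)*dz
    X=np.stack([x/r*rad,-y/r*rad,-dz],-1)
    return (X@T[:3,:3].T+T[:3,3])@R.T+t
E
python3 - <<'E'
from wr import *
s,R,p,d=wpix("a")
W=wcloud(R,s['position'],d);np.save("W.npy",W)
for a in regions_of("wrist","jar_mid"):
    m=a['mask']&(d>0);X=W[m];top=X[X[:,2]>.095]
    print(a['score'],a['xy'],X.mean(0).round(3),np.percentile(X,98,0).round(3),"top",len(top),top.mean(0).round(4) if len(top) else 0,(top.min(0)+top.max(0))/2 if len(top) else 0,p[a['mask']].mean(0))
E
```

```text
t 2.55 p [0.46   0.1119 0.2731] railxy -0.032 -0.1737 F [ 0.41  0.63 -0.  ] Fx_rail -0.66 w 1.0 q [-0.64 -0.09  0.32  1.8   0.03  1.43  1.16]
 tool y yaw 85.26 tilt 0.15
  turn about tool z 179.38 flip 0
  turn about tool z -0.62 flip 180
  slide cm [-0.09  0.83 20.21]
0.92 [347.7, 60.5] [0.332 0.194 0.088] [0.356 0.222 0.105] top 1873 [0.3286 0.1989 0.1033] [0.32786068 0.19955986 0.10059533] [ 80.86819696 160.05738615  92.09552018]
0.76 [281.1, 177.6] [0.455 0.12  0.091] [0.483 0.145 0.105] top 1825 [0.46   0.1202 0.1034] [0.46059257 0.12022481 0.1003462 ] [92.59220146 83.87205524 78.45247766]
0.72 [401.4, 258.2] [0.602 0.286 0.032] [0.607 0.304 0.059] top 0 0 0 [ 71.38567493 108.5785124   73.99724518]
0.63 [195.8, 160.8] [0.427 0.022 0.086] [0.452 0.044 0.105] top 1731 [0.4293 0.0161 0.1032] [0.42953394 0.01468859 0.10029507] [206.27881737 140.42252994 161.01833832]
0.57 [259.4, 68.4] [0.339 0.104 0.096] [0.363 0.128 0.105] top 1970 [0.3358 0.103  0.1034] [0.33531737 0.10283241 0.10055588] [ 91.64194373 172.37340153 102.43265132]
```

View pics/wrist_a.png

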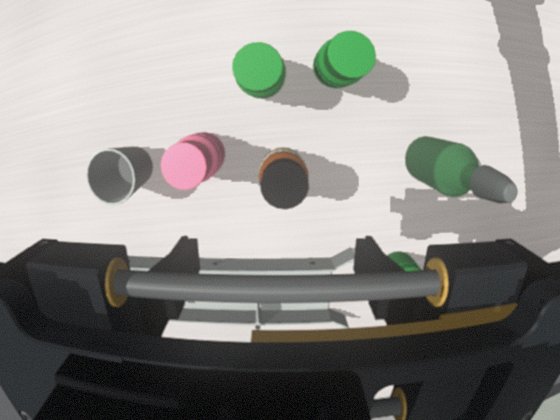

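The wrist view shows the black lid at (285,180) between the fingers, at (0.460, 0.120) in world, which agrees with the other cameras. The pink jar at (185,165) and the green ones leave enough clearance. I'll descend.

>>> move_arm(jaw=[0,0,0,0,0], slide=[[-0.05,0.83,2],[0,0,4],[0,0,4],[0,0,4],[0,0,3]], dr=[[0,0,-0.6],[0,0,0],[0,0,0],[0,0,0],[0,0,0]])

```text
time: 3.15
position: [0.4572, 0.1286, 0.1002]
tool_rot: [-0.092, -3.138, 0.0]
ft_force: [0.2, 0.2, -0.6]
grip_width: 1.0
```

>>> move_arm(jaw=[0,0,0], slide=[[0,0,2],[0,0,1.2],[0,0,0]], dr=[[0,0,0],[0,0,0],[0,0,0]])

```text
time: 3.45
position: [0.4575, 0.1278, 0.0692]
tool_rot: [-0.093, -3.137, 0.002]
ft_force: [-0.3, -0.3, 0.8]
grip_width: 1.0
```

```bash
python3 -c "
from wr import *
wpix('b')"
```

```text
t 3.45 p [0.4575 0.1278 0.0692] railxy -0.0477 -0.1774 F [-0.25 -0.33  0.77] Fx_rail 0.34 w 1.0 q [-0.63  0.09  0.32  2.06 -0.03  1.    1.21]
 tool y yaw 86.59 tilt 0.17
  turn about tool z -179.29 flip 0
  turn about tool z 0.71 flip 180
  slide cm [-0.5  -0.79 -0.18]
```

View pics/wrist_b.png

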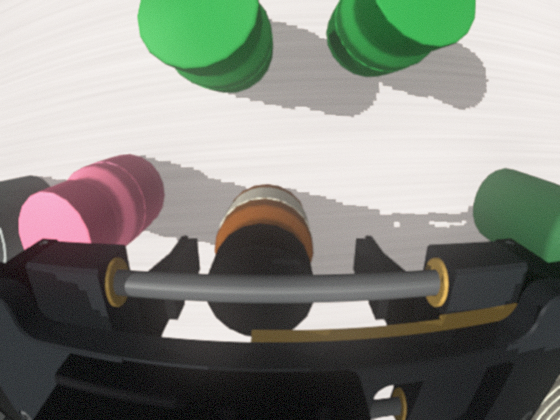

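The earlier reading was taken before the arm had settled, so I over-corrected: the lid sits at (260,275), left of the finger mid-line at 276. I'll correct that and let it settle.

>>> move_arm(jaw=[0,0,0,0], slide=[[-0.4,-0.78,-0.18],[0,0,0],[0,0,0],[0,0,0]], dr=[[0,0,0.7],[0,0,0],[0,0,0],[0,0,0]])

```text
time: 3.9
position: [0.4629, 0.1192, 0.073]
tool_rot: [0.116, 3.138, 0.001]
ft_force: [-0.3, -0.6, -0.2]
grip_width: 1.001
```

```bash
python3 -c "
from wr import *
wpix('c')"
```

```text
t 3.9 p [0.4629 0.1192 0.073 ] railxy -0.0394 -0.1714 F [-0.27 -0.55 -0.22] Fx_rail 0.57 w 1.001 q [-0.62  0.09  0.33  2.05 -0.03  1.01  1.22]
 tool y yaw 85.76 tilt 0.08
  turn about tool z 179.88 flip 0
  turn about tool z -0.12 flip 180
  slide cm [0.09 0.05 0.2 ]
```

View pics/wrist_c.png

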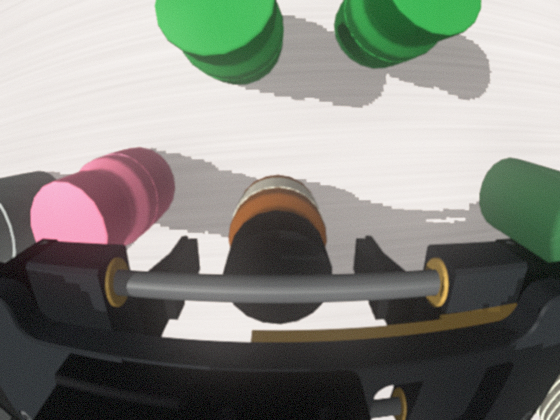

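The lid is now centred at (277,265). I'll close on it.

>>> move_arm(jaw=[0,60,120,160,255], slide=[[0.1,0,0.2],[0,0,0],[0,0,0],[0,0,0],[0,0,0]], dr=[[0,0,0],[0,0,0],[0,0,0],[0,0,0],[0,0,0]], force=40)

```text
time: 4.45
position: [0.4615, 0.1191, 0.0704]
tool_rot: [0.116, 3.139, 0.0]
ft_force: [0.1, -0.2, 0.1]
grip_width: 0.723
```

>>> move_arm(jaw=[255,255,255,255,255], slide=[[0,0,0],[0,0,0],[0,0,0],[0,0,0],[0,0,0]], dr=[[0,0,0],[0,0,0],[0,0,0],[0,0,0],[0,0,0]], force=40)

```text
time: 4.95
position: [0.4615, 0.1193, 0.0704]
tool_rot: [0.115, 3.139, 0.001]
ft_force: [0.5, 1.1, 0.1]
grip_width: 0.585
```

```bash
python3 -c "
from h import *
rep()"
```

```text
t 4.95 p [0.4615 0.1193 0.0704] railxy -0.0395 -0.1728 F [0.48 1.08 0.1 ] Fx_rail -1.11 w 0.585 q [-0.62  0.09  0.33  2.06 -0.03  1.    1.22]
 tool y yaw 85.79 tilt 0.02
  turn about tool z 179.91 flip 0
  turn about tool z -0.09 flip 180
```

Gripped: 0.585 of 87 mm is 51 mm, against a 52 mm lid. Lifting.

>>> move_arm(jaw=[255,255,255,255,255], slide=[[0,0,-1],[0,0,-2.5],[0,0,-3],[0,0,-1.5],[0,0,0]], dr=[[0,0,0],[0,0,0],[0,0,0],[0,0,0],[0,0,0]])

```text
time: 5.45
position: [0.4629, 0.1192, 0.1528]
tool_rot: [0.116, 3.135, 0.003]
ft_force: [-0.6, -0.9, -3.7]
grip_width: 0.577
```

```bash
python3 -c "
from wr import *
wpix('d');rep(railpt(-.070,0,.150))"
```

```text
t 5.45 p [0.4629 0.1192 0.1528] railxy -0.0395 -0.1714 F [-0.62 -0.89 -3.68] Fx_rail 0.94 w 0.577 q [-0.63 -0.01  0.32  1.97  0.    1.17  1.19]
 tool y yaw 85.76 tilt 0.25
  turn about tool z 179.88 flip 0
  turn about tool z -0.12 flip 180
  slide cm [0.12 0.02 8.18]
t 5.5 p [0.4618 0.119  0.151 ] railxy -0.0392 -0.1725 F [-0.23 -0.36 -4.37] Fx_rail 0.37 w 0.584 q [-0.63 -0.01  0.32  1.97  0.    1.17  1.19]
 tool y yaw 85.77 tilt 0.09
  turn about tool z 179.89 flip 0
  turn about tool z -0.11 flip 180
  slide cm [-17.24   3.12   0.13]
```

View pics/wrist_d.png

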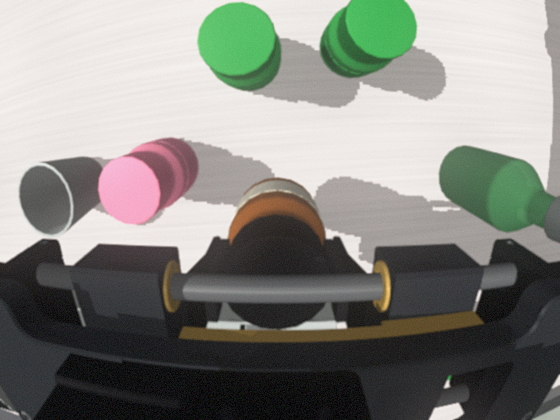

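The jar is held upright, about 4 N. Moving over the mouth.

>>> move_arm(jaw=[255,255,255,255,255], slide=[[-2,0.4,0],[-4,0.7,0],[-4.5,0.8,0],[-4,0.7,0],[-2.7,0.5,0]], dr=[[0,0,0],[0,0,0],[0,0,0],[0,0,0],[0,0,0]])

```text
time: 6.0
position: [0.6365, 0.137, 0.1476]
tool_rot: [-0.116, -3.137, 0.003]
ft_force: [-0.3, -0.2, -4.3]
grip_width: 0.58
```

>>> move_arm(jaw=[255,255,255,255], slide=[[0,0,0],[0,0,0],[0,0,0],[0,0,0]], dr=[[0,0,0],[0,0,0],[0,0,0],[0,0,0]])

```text
time: 6.4
position: [0.6341, 0.1373, 0.1501]
tool_rot: [-0.115, -3.138, -0.0]
ft_force: [0.2, -0.2, -4.3]
grip_width: 0.581
```

Run:
```python
from wr import *
wpix('e');rep(railpt(-.070,0,.0759))
for n in ["scene","side"]:
    p,d=get_image(n);np.savez(f"{n}1.npz",p=p,d=d);cv2.imwrite(f"pics/{n}1.png",p[:,:,::-1])
    X=cloud(n,d=d).reshape(-1,3)
    k=(np.hypot(X[:,0]-.636,X[:,1]-.137)<.05)
    for lo,hi,r in [(.085,.125,.030),(.155,.18,.026)]:
        S=X[k&(X[:,2]>lo)&(X[:,2]<hi)]
        from scipy.optimize import least_squares
        f=least_squares(lambda c:np.hypot(S[:,0]-c[0],S[:,1]-c[1])-r,[.636,.137],loss='soft_l1',f_scale=.002);print(n,lo,len(S),f.x.round(4),"rail",((f.x-O)@UX).round(4),((f.x-O)@UY).round(4),np.abs(f.fun).mean())
```

```text
t 6.4 p [0.6341 0.1373 0.1501] railxy -0.0698 -0.002 F [ 0.18 -0.19 -4.34] Fx_rail 0.17 w 0.581 q [-0.54  0.37  0.37  1.56 -0.14  1.24  1.35]
 tool y yaw 85.79 tilt 0.07
  turn about tool z 179.91 flip 0
  turn about tool z -0.09 flip 180
  slide cm [17.02 -3.02  7.93]
t 6.45 p [0.6343 0.1374 0.1504] railxy -0.07 -0.0017 F [ 0.26  0.24 -2.79] Fx_rail -0.26 w 0.582 q [-0.54  0.37  0.37  1.56 -0.14  1.24  1.35]
 tool y yaw 85.79 tilt 0.04
  turn about tool z 179.91 flip 0
  turn about tool z -0.09 flip 180
  slide cm [-0.17  0.    7.45]
scene 0.085 189 [0.6359 0.138 ] rail -0.0707 -0.0002 0.0005298083681095472
scene 0.155 121 [0.6359 0.1389] rail -0.0716 -0.0002 0.0020782511074161317
side 0.085 326 [0.6342 0.1363] rail -0.0689 -0.0017 0.0014775339624424554
side 0.155 212 [0.6362 0.1294] rail -0.0621 0.0008 0.0034832658083298784
```

View pics/wrist_e.png

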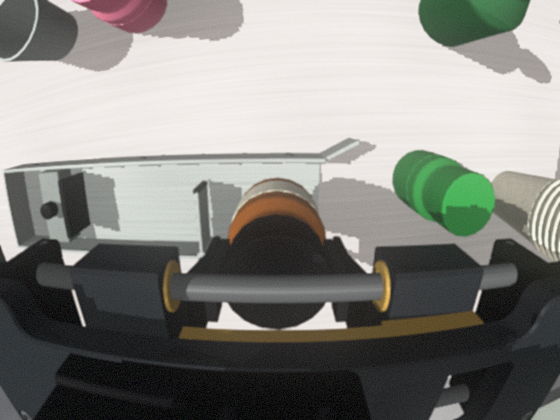

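View pics/scene1.png

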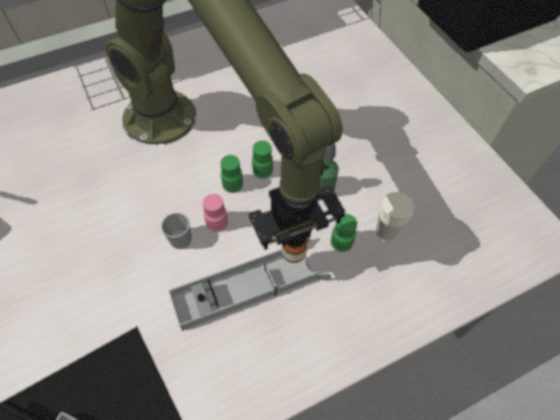

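View pics/side1.png

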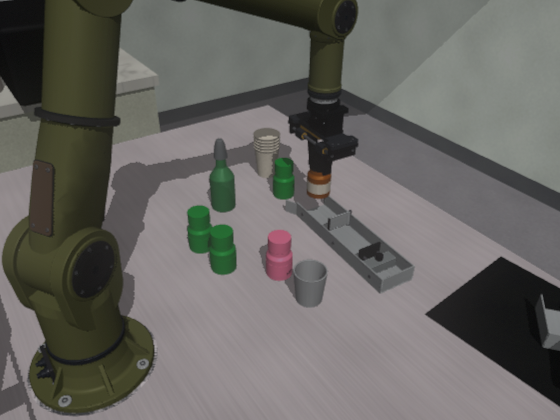

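The jar hangs over the mouth (wrist (277,220)), in front of the flap at wrist (200,190). I'll check the near wall with the wrist depth.

Run:
```python
from wr import *
z=np.load("w_e.npz");W=wcloud(z['R'],z['t'],z['d'])
def L(c0,c1,rlo,rhi,zlo,zhi):
    S=W[rlo:rhi,c0:c1].reshape(-1,3);S=S[(S[:,2]>zlo)&(S[:,2]<zhi)];return S
S=L(20,310,150,180,.035,.045);x=(S[:,:2]-O)@UX;y=(S[:,:2]-O)@UY
k=abs(y-np.median(y))<.004
print("near wall n",k.sum(),"y med",np.median(y[k]),"slope",np.polyfit(x[k],y[k],1),"expect -0.0375; z table",np.median(W[60:140,150:250,2]),"floor",np.median(W[200:230,120:180,2]))
S=L(190,215,175,250,.02,.052);print("flap x",np.median((S[:,:2]-O)@UX),len(S))
S=L(55,95,165,240,.02,.055);x=(S[:,:2]-O)@UX;print("pad x hist",np.histogram(x,np.arange(.12,.2,.004)))
print("jar z bottom?");rep()
```

```text
near wall n 1102 y med -0.03859604830960846 slope [-2.11057424e-05 -3.85107509e-02] expect -0.0375; z table -0.0004621871292183749 floor 0.003456643466499959
flap x -0.0026130160876302417 682
pad x hist (array([   4,   10,    8,   11, 1028,  157,   19,   10,    7,  135,  186,
        106,   65,   38,    3,    0,    0,    0,    0,    0]), array([0.12 , 0.124, 0.128, 0.132, 0.136, 0.14 , 0.144, 0.148, 0.152,
       0.156, 0.16 , 0.164, 0.168, 0.172, 0.176, 0.18 , 0.184, 0.188,
       0.192, 0.196, 0.2  ]))
jar z bottom?
t 6.55 p [0.6348 0.1374 0.1508] railxy -0.07 -0.0013 F [-0.66  0.78 -4.26] Fx_rail -0.73 w 0.588 q [-0.54  0.37  0.37  1.56 -0.14  1.24  1.35]
 tool y yaw 85.79 tilt 0.03
  turn about tool z 179.91 flip 0
  turn about tool z -0.09 flip 180
```

>>> move_arm(jaw=[255,255,255,255,255], slide=[[-0.1,0,2],[0,0,2],[0,0,2],[0,0,0.8],[0,0,0.4]], dr=[[0,0,0],[0,0,0],[0,0,0],[0,0,0],[0,0,0]])

```text
time: 7.05
position: [0.6357, 0.1373, 0.0778]
tool_rot: [-0.116, -3.138, 0.0]
ft_force: [-0.3, 0.0, -3.1]
grip_width: 0.587
```

>>> move_arm(jaw=[255,255,255], slide=[[0,0,0.1],[0,0,0.1],[0,0,0]], dr=[[0,0,0],[0,0,0],[0,0,0]])

```text
time: 7.35
position: [0.6369, 0.1374, 0.0773]
tool_rot: [0.116, 3.138, 0.001]
ft_force: [-0.9, 0.3, -3.4]
grip_width: 0.585
```

```bash
python3 -c "
from h import *
rep()
from wr import *
wpix('f')"
```

```text
t 7.35 p [0.6369 0.1374 0.0773] railxy -0.0702 0.0009 F [-0.92  0.28 -3.45] Fx_rail -0.22 w 0.585 q [-0.53  0.44  0.36  1.62 -0.17  1.11  1.36]
 tool y yaw 85.78 tilt 0.09
  turn about tool z 179.9 flip 0
  turn about tool z -0.1 flip 180
t 7.35 p [0.6369 0.1374 0.0773] railxy -0.0702 0.0009 F [-0.92  0.28 -3.45] Fx_rail -0.22 w 0.585 q [-0.53  0.44  0.36  1.62 -0.17  1.11  1.36]
 tool y yaw 85.78 tilt 0.09
  turn about tool z 179.9 flip 0
  turn about tool z -0.1 flip 180
  slide cm [17.31 -3.06  0.61]
```

View pics/wrist_f.png

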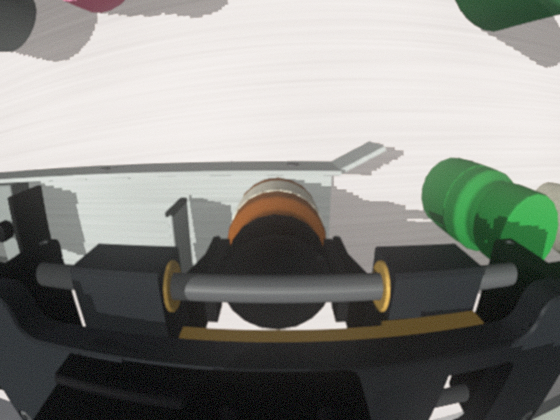

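The jar is in the channel at the mouth, just off the floor. I'll feel for the floor gently.

>>> move_arm(jaw=[255,255,255], slide=[[0,0,0.1],[0,0,0],[0,0,0]], dr=[[0,0,0],[0,0,0],[0,0,0]])

```text
time: 7.7
position: [0.6363, 0.1373, 0.0754]
tool_rot: [0.116, 3.139, 0.0]
ft_force: [0.4, -0.3, -3.7]
grip_width: 0.589
```

>>> move_arm(jaw=[255,255,255], slide=[[0,0,0.1],[0,0,0],[0,0,0]], dr=[[0,0,0],[0,0,0],[0,0,0]])

```text
time: 8.0
position: [0.6364, 0.1374, 0.0746]
tool_rot: [0.116, 3.139, 0.0]
ft_force: [0.7, 0.3, -2.7]
grip_width: 0.586
```

>>> move_arm(jaw=[255,255,255], slide=[[0,0,0.05],[0,0,0],[0,0,0]], dr=[[0,0,0],[0,0,0],[0,0,0]])

```text
time: 8.3
position: [0.6367, 0.1374, 0.0745]
tool_rot: [0.116, 3.139, 0.001]
ft_force: [0.7, -0.3, 1.1]
grip_width: 0.575
```

Floor contact: Fz goes from -4 to +1 at z = 0.0745, as expected, so the jar is standing in the mouth. I'll relieve it by a hair and slide in.

>>> move_arm(jaw=[255,255,255,255,255], slide=[[0,0,-0.08],[0,-0.4,0],[0,-0.6,0],[0,-0.6,0],[0,-0.6,0]], dr=[[0,0,0],[0,0,0],[0,0,0],[0,0,0],[0,0,0]])

```text
time: 8.8
position: [0.6345, 0.1144, 0.0745]
tool_rot: [-0.116, -3.139, 0.0]
ft_force: [-0.5, 0.4, -2.2]
grip_width: 0.581
```

>>> move_arm(jaw=[255,255,255,255,255], slide=[[0,-0.6,0],[0,-0.6,0],[0,-0.6,0],[0,-0.6,0],[0,-0.6,0]], dr=[[0,0,0],[0,0,0],[0,0,0],[0,0,0],[0,0,0]])

```text
time: 9.3
position: [0.6326, 0.0857, 0.0746]
tool_rot: [0.115, 3.139, 0.001]
ft_force: [0.2, 1.8, -3.7]
grip_width: 0.583
```

```bash
python3 -c "
from h import *
rep()"
```

```text
t 9.3 p [0.6326 0.0857 0.0746] railxy -0.0183 0.0003 F [ 0.2   1.79 -3.69] Fx_rail -1.8 w 0.583 q [-0.47  0.42  0.37  1.66 -0.17  1.09  1.45]
 tool y yaw 85.81 tilt 0.06
  turn about tool z 179.93 flip 0
  turn about tool z -0.07 flip 180
```

On line (y = +0.3 mm), with the flap felt at 1.8 N. Continuing.

>>> move_arm(jaw=[255,255,255,255,255], slide=[[0,-0.6,0],[0,-0.6,0],[0,-0.6,0],[0,-0.6,0],[0,-0.6,0]], dr=[[0,0,0],[0,0,0],[0,0,0],[0,0,0],[0,0,0]])

```text
time: 9.8
position: [0.6296, 0.0564, 0.0746]
tool_rot: [-0.114, -3.138, -0.003]
ft_force: [-0.5, 5.2, -3.1]
grip_width: 0.581
```

>>> move_arm(jaw=[255,255,255,255,255], slide=[[0,-0.6,0],[0,-0.6,0],[0,-0.6,0],[0,-0.6,0],[0,-0.6,0]], dr=[[0,0,0],[0,0,0],[0,0,0],[0,0,0],[0,0,0]])

```text
time: 10.3
position: [0.627, 0.0262, 0.0746]
tool_rot: [-0.114, -3.137, -0.002]
ft_force: [-1.4, 5.5, -0.9]
grip_width: 0.585
```

>>> move_arm(jaw=[255,255,255,255,255], slide=[[0,-0.6,0],[0,-0.6,0],[0,-0.6,0],[0,-0.6,0],[0,-0.6,0]], dr=[[0,0,0],[0,0,0],[0,0,0],[0,0,0],[0,0,0]])

```text
time: 10.8
position: [0.6252, -0.0056, 0.0746]
tool_rot: [-0.116, -3.138, 0.001]
ft_force: [-2.9, 2.2, -0.5]
grip_width: 0.588
```

```bash
python3 -c "
from h import *
rep()"
```

```text
t 10.8 p [ 0.6252 -0.0056  0.0746] railxy 0.0733 -0.0005 F [-2.94  2.21 -0.48] Fx_rail -1.99 w 0.588 q [-0.36  0.4   0.41  1.7  -0.17  1.09  1.59]
 tool y yaw 85.76 tilt 0.07
  turn about tool z 179.88 flip 0
  turn about tool z -0.12 flip 180
```

>>> move_arm(jaw=[255,255,255,255,255], slide=[[0,-0.5,0],[0,-0.5,0],[0,-0.5,0],[0,-0.5,0],[0,0,0]], dr=[[0,0,0],[0,0,0],[0,0,0],[0,0,0],[0,0,0]])

```text
time: 11.3
position: [0.6244, -0.0262, 0.0747]
tool_rot: [0.119, 3.139, -0.002]
ft_force: [0.7, 0.3, -4.7]
grip_width: 0.579
```

Run:
```python
from wr import *
wpix('g')
rep()
```

```text
t 11.3 p [ 0.6244 -0.0262  0.0747] railxy 0.0939 0.0002 F [ 0.7   0.26 -4.66] Fx_rail -0.31 w 0.579 q [-0.34  0.4   0.42  1.7  -0.18  1.08  1.63]
 tool y yaw 85.67 tilt 0.08
  turn about tool z 179.79 flip 0
  turn about tool z -0.21 flip 180
  slide cm [17.3  13.32  0.34]
t 11.35 p [ 0.6244 -0.0252  0.0746] railxy 0.0929 0.0001 F [ 0.07 -0.15 -3.98] Fx_rail 0.15 w 0.59 q [-0.34  0.4   0.42  1.7  -0.18  1.08  1.63]
 tool y yaw 85.72 tilt 0.03
  turn about tool z 179.84 flip 0
  turn about tool z -0.16 flip 180
```

View pics/wrist_g.png

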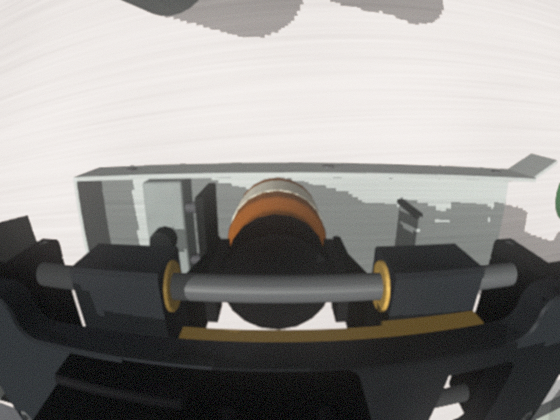

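The flap has shut behind the jar at (408,225) and the pad is ahead at (205,215). The force baseline is about 0. Feeling forward at 20 mm/s.

>>> move_arm(jaw=[255,255,255,255,255], slide=[[0,-0.2,0],[0,-0.2,0],[0,-0.2,0],[0,-0.2,0],[0,-0.2,0]], dr=[[0,0,0],[0,0,0],[0,0,0],[0,0,0],[0,0,0]])

```text
time: 11.85
position: [0.6236, -0.0344, 0.0747]
tool_rot: [0.116, 3.139, 0.0]
ft_force: [-0.4, 0.6, -3.1]
grip_width: 0.58
```

>>> move_arm(jaw=[255,255], slide=[[0,-0.2,0],[0,-0.2,0]], dr=[[0,0,0],[0,0,0]])

```text
time: 12.05
position: [0.6233, -0.0385, 0.0747]
tool_rot: [0.116, 3.139, 0.0]
ft_force: [-0.5, -0.2, -4.3]
grip_width: 0.58
```

```bash
python3 -c "
from h import *
rep()"
```

```text
t 12.05 p [ 0.6233 -0.0385  0.0747] railxy 0.1062 -0.0001 F [-0.5  -0.23 -4.3 ] Fx_rail 0.27 w 0.58 q [-0.32  0.39  0.42  1.7  -0.18  1.08  1.65]
 tool y yaw 85.77 tilt 0.0
  turn about tool z 179.89 flip 0
  turn about tool z -0.11 flip 180
```

>>> move_arm(jaw=[255,255], slide=[[0,-0.2,0],[0,-0.2,0]], dr=[[0,0,0],[0,0,0]])

```text
time: 12.25
position: [0.6231, -0.0415, 0.0747]
tool_rot: [0.115, 3.139, 0.002]
ft_force: [-0.6, 2.2, -2.3]
grip_width: 0.584
```

>>> move_arm(jaw=[255,255], slide=[[0,-0.15,0],[0,-0.05,0]], dr=[[0,0,0],[0,0,0]])

```text
time: 12.45
position: [0.623, -0.0425, 0.0748]
tool_rot: [0.114, 3.139, 0.003]
ft_force: [-1.7, 4.5, -3.0]
grip_width: 0.579
```

Contact at about x = 109 mm, in line with the picture's estimate of 110. Pressing in gently.

>>> move_arm(jaw=[255,255], slide=[[0,-0.2,0],[0,0,0]], dr=[[0,0,0],[0,0,0]])

```text
time: 12.65
position: [0.623, -0.0437, 0.0748]
tool_rot: [0.114, 3.139, 0.005]
ft_force: [-0.9, 6.4, -2.4]
grip_width: 0.587
```

>>> move_arm(jaw=[255,255], slide=[[0,-0.15,0],[0,0,0]], dr=[[0,0,0],[0,0,0]])

```text
time: 12.85
position: [0.6229, -0.0443, 0.0748]
tool_rot: [0.113, 3.139, 0.007]
ft_force: [-0.3, 6.9, -2.3]
grip_width: 0.585
```

>>> move_arm(jaw=[255,255], slide=[[0,-0.2,0],[0,-0.1,0]], dr=[[0,0,0],[0,0,0]])

```text
time: 13.05
position: [0.6228, -0.0458, 0.0749]
tool_rot: [0.112, 3.14, 0.009]
ft_force: [-0.4, 10.2, -1.7]
grip_width: 0.586
```

>>> move_arm(jaw=[255], slide=[[0,0,0]], dr=[[0,0,0]])

```text
time: 13.15
position: [0.6228, -0.0456, 0.0749]
tool_rot: [0.111, 3.14, 0.01]
ft_force: [-0.2, 9.5, -2.0]
grip_width: 0.585
```

```bash
python3 -c "
from h import *
rep();print(get_state()['torque'])"
```

```text
t 13.15 p [ 0.6228 -0.0456  0.0749] railxy 0.1134 -0.0 F [-0.18  9.5  -2.01] Fx_rail -9.47 w 0.585 q [-0.31  0.39  0.42  1.7  -0.19  1.09  1.67]
 tool y yaw 85.95 tilt 0.35
  turn about tool z -179.93 flip 0
  turn about tool z 0.07 flip 180
[2.44213889e+00 5.68009392e-03 1.54881184e-03]
```

>>> move_arm(jaw=[255,255,255,255,255], slide=[[0,-0.15,0],[0,-0.05,0],[0,0,0],[0,0,0],[0,0,0]], dr=[[0,0,0],[0,0,0],[0,0,0],[0,0,0],[0,0,0]])

```text
time: 13.65
position: [0.6228, -0.0463, 0.0749]
tool_rot: [0.11, 3.14, 0.012]
ft_force: [-0.5, 10.0, -1.1]
grip_width: 0.579
```

>>> move_arm(jaw=[255,255,255,255], slide=[[0,0,0],[0,0,0],[0,0,0],[0,0,0]], dr=[[0,0,0],[0,0,0],[0,0,0],[0,0,0]])

```text
time: 14.05
position: [0.6228, -0.0463, 0.075]
tool_rot: [0.11, 3.14, 0.012]
ft_force: [-0.2, 10.8, -1.9]
grip_width: 0.583
```

Pressed at 10–11 N for about a second, which reads as seated. I'll ease back to light contact before releasing.

>>> move_arm(jaw=[255,255,255,255,255], slide=[[0,0.2,0],[0,0.2,0],[0,0.2,0],[0,0.15,0],[0,0,0]], dr=[[0,0,0],[0,0,0],[0,0,0],[0,0,0],[0,0,0]])

```text
time: 14.55
position: [0.623, -0.043, 0.0748]
tool_rot: [0.113, 3.139, 0.003]
ft_force: [0.5, 5.5, -2.0]
grip_width: 0.583
```

>>> move_arm(jaw=[255,255], slide=[[0,0.05,0],[0,0,0]], dr=[[0,0,0],[0,0,0]])

```text
time: 14.75
position: [0.623, -0.0429, 0.0747]
tool_rot: [0.114, 3.139, 0.003]
ft_force: [0.2, 5.0, -2.7]
grip_width: 0.58
```

```bash
python3 -c "
from h import *
rep();print(get_state()['torque'])"
```

```text
t 14.75 p [ 0.623  -0.0429  0.0747] railxy 0.1107 -0.0 F [ 0.24  4.98 -2.68] Fx_rail -4.98 w 0.58 q [-0.31  0.39  0.42  1.7  -0.18  1.09  1.66]
 tool y yaw 85.85 tilt 0.11
  turn about tool z 179.97 flip 0
  turn about tool z -0.03 flip 180
[ 1.31854188  0.02813127 -0.02864407]
```

>>> move_arm(jaw=[255,255,255,255], slide=[[0,0.15,0],[0,0.05,0],[0,0,0.08],[0,0,0]], dr=[[0,0,0],[0,0,0],[0,0,0],[0,0,0]])

```text
time: 15.15
position: [0.6233, -0.0424, 0.0745]
tool_rot: [0.115, 3.139, 0.001]
ft_force: [-0.5, 5.1, 1.3]
grip_width: 0.584
```

```bash
python3 -c "
from h import *
rep();print(get_state()['torque'])"
```

```text
t 15.15 p [ 0.6233 -0.0424  0.0745] railxy 0.1101 0.0002 F [-0.53  5.06  1.32] Fx_rail -5.0 w 0.584 q [-0.32  0.4   0.42  1.7  -0.18  1.08  1.66]
 tool y yaw 85.79 tilt 0.06
  turn about tool z 179.91 flip 0
  turn about tool z -0.09 flip 180
[ 1.25391229  0.24638372 -0.04532967]
```

>>> move_arm(jaw=[255,255,255], slide=[[0,0.12,0],[0,0,0],[0,0,0]], dr=[[0,0,0],[0,0,0],[0,0,0]])

```text
time: 15.45
position: [0.6234, -0.0421, 0.0745]
tool_rot: [0.116, 3.139, -0.001]
ft_force: [-0.8, 3.0, 3.0]
grip_width: 0.581
```

```bash
python3 -c "
from h import *
rep();print(get_state()['torque'])"
```

```text
t 15.45 p [ 0.6234 -0.0421  0.0745] railxy 0.1099 0.0003 F [-0.84  2.95  2.99] Fx_rail -2.89 w 0.581 q [-0.32  0.4   0.42  1.7  -0.18  1.08  1.66]
 tool y yaw 85.76 tilt 0.06
  turn about tool z 179.88 flip 0
  turn about tool z -0.12 flip 180
[0.63697758 0.37441925 0.03048109]
```

>>> move_arm(jaw=[255,255,100,80,60], slide=[[0,0,0],[0,0,0],[0,0,0],[0,0,0],[0,0,0]], dr=[[0,0,0],[0,0,0],[0,0,0],[0,0,0],[0,0,0]], force=10)

```text
time: 15.95
position: [0.6229, -0.0429, 0.0735]
tool_rot: [-0.117, -3.139, 0.002]
ft_force: [0.3, -0.1, -0.4]
grip_width: 0.703
```

>>> move_arm(jaw=[30,0,0,0,0], slide=[[0,0,0],[0,0,0],[0,0,0],[0,0,0],[0,0,0]], dr=[[0,0,0],[0,0,0],[0,0,0],[0,0,0],[0,0,0]])

```text
time: 16.45
position: [0.6231, -0.0416, 0.0739]
tool_rot: [0.116, 3.139, -0.0]
ft_force: [0.3, 0.3, -0.3]
grip_width: 0.995
```

Run:
```python
from wr import *
wpix('h')
```

```text
t 16.45 p [ 0.6231 -0.0416  0.0739] railxy 0.1094 -0.0 F [ 0.27  0.26 -0.31] Fx_rail -0.28 w 0.995 q [-0.32  0.4   0.42  1.7  -0.18  1.08  1.66]
 tool y yaw 85.78 tilt 0.01
  turn about tool z 179.9 flip 0
  turn about tool z -0.1 flip 180
  slide cm [17.25 14.9   0.29]
```

View pics/wrist_h.png

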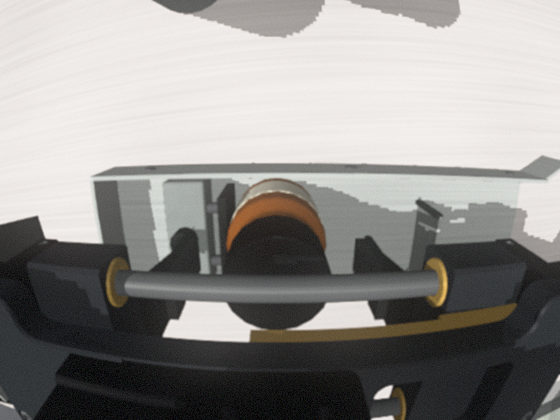

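The jar is upright at (277,230), touching the pad at (228,215), with the fingers clear on both sides and the flap closed at (425,225). Raising straight up.

>>> move_arm(jaw=[0,0,0,0,0], slide=[[0,0,-1],[0,0,-2],[0,0,-3],[0,0,-4],[0,0,-4]], dr=[[0,0,0],[0,0,0],[0,0,0],[0,0,0],[0,0,0]])

```text
time: 17.0
position: [0.6228, -0.0416, 0.2159]
tool_rot: [0.116, 3.139, -0.0]
ft_force: [0.6, -0.3, 1.5]
grip_width: 1.001
```

>>> move_arm(jaw=[0,0,0,0,0], slide=[[4,0,-2],[4,0,0],[4,0,0],[0,0,0],[0,0,0]], dr=[[0,0,0],[0,0,0],[0,0,0],[0,0,0],[0,0,0]])

```text
time: 17.5
position: [0.5034, -0.0326, 0.2351]
tool_rot: [0.115, 3.137, 0.002]
ft_force: [0.9, 0.2, -0.1]
grip_width: 0.998
```

Run:
```python
from wr import *
from scipy.optimize import least_squares
rep()
ims=[]
for n,(a,b,c,e) in [("scene",(220,340,160,345)),("side",(180,300,280,420))]:
    p,d=get_image(n);cv2.imwrite(f"pics/{n}2.png",p[:,:,::-1]);ims.append(cv2.resize(p[a:b,c:e,::-1],(400,300),interpolation=cv2.INTER_CUBIC))
    X=cloud(n,d=d).reshape(-1,3);k=np.hypot(X[:,0]-.623,X[:,1]+.042)<.045
    for lo,hi,r in [(.046,.058,.030),(.082,.102,.026)]:
        S=X[k&(X[:,2]>lo)&(X[:,2]<hi)]
        if len(S)<10: continue
        f=least_squares(lambda c:np.hypot(S[:,0]-c[0],S[:,1]-c[1])-r,[.623,-.042],loss='soft_l1',f_scale=.002);print(n,lo,len(S),"rail",((f.x-O)@UX).round(4),((f.x-O)@UY).round(4))
    print("top z",np.percentile(X[k&(X[:,2]<.15),2],98))
    for q in ["bottle","mug","cups","flap"]:
        for a in regions_of(n,q)[:1]:
            m=a['mask']&(d>0);print(n,q,round(a['score'],2),np.round(a['xy']),cloud(n,d=d)[m].mean(0).round(3))
cv2.imwrite("pics/final.png",np.hstack(ims))
```

```text
t 17.5 p [ 0.5034 -0.0326  0.2351] railxy 0.109 -0.12 F [ 0.94  0.19 -0.08] Fx_rail -0.26 w 0.998 q [-0.42 -0.01  0.43  1.8   0.    1.35  1.51]
 tool y yaw 85.79 tilt 0.17
  turn about tool z 179.91 flip 0
  turn about tool z -0.09 flip 180
scene 0.046 106 rail 0.1128 0.0017
scene 0.082 75 rail 0.109 0.001
top z 0.11115596424051045
scene mug 0.94 [179. 230.] [ 0.434 -0.091  0.047]
scene cups 0.93 [394. 214.] [0.664 0.399 0.105]
scene flap 0.49 [268. 276.] [0.649 0.067 0.037]
side 0.046 157 rail 0.1128 0.001
side 0.082 153 rail 0.1102 0.0002
top z 0.10765660626239347
side bottle 0.93 [221. 183.] [0.449 0.306 0.088]
side mug 0.82 [311. 280.] [ 0.435 -0.095  0.048]
side cups 0.87 [264. 148.] [0.642 0.39  0.085]
side flap 0.76 [340. 220.] [0.649 0.067 0.026]
```

View pics/final.png

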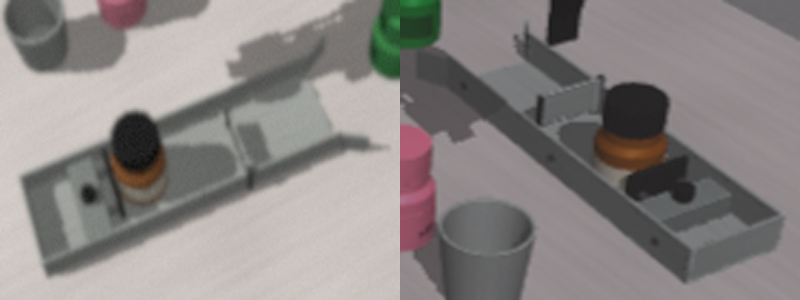

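View pics/side2.png

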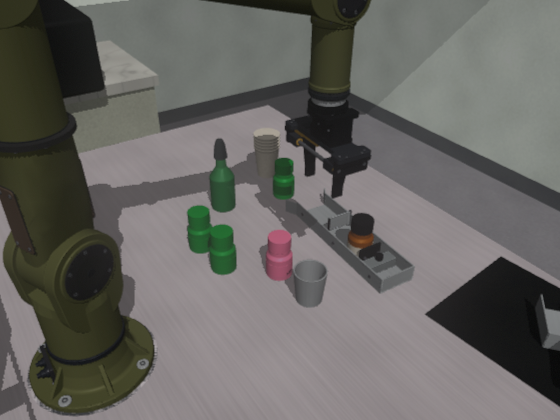

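The jar stands upright at the pad (side picture (361,235)), the flap is closed, the bystanders have not moved and the gripper is clear. Handing in.

```bash
python3 -c "
from bench import *
print(close_job())"
```

```text
the job is handed in; nothing more can be done
None
```

The amber jar is loaded and handed in: it stands upright against the end stop with the flap closed behind it, after about 17.7 s.

**What I did:** I gripped the jar by its lid and stood it in the rail's mouth, where I felt the floor. I then slid it through the flap, which pushed back with up to about 5.5 N. The pad met the jar at about x = 109 mm. I pressed there at about 10–11 N for roughly a second, eased back to about 3 N, let go and lifted clear.

**Last checks:**
- **Jar:** both fixed cameras put it at about x = 109–113 mm and y = 0–2 mm. The lid and body fits differ by 3–4 mm, which I put down to measuring noise.
- **Flap:** both cameras show it at its closed position.
- **Bystanders:** the cup and paper cups are where they were in both pictures (within about 2 mm), and the bottle is unmoved in the side picture. The network missed the bottle in the last scene picture.
- **Press force:** it came out a little under the suggested 12 N, but well inside the 5–20 N window.
- **Calibration:** the two fixed cameras disagreed by about 3 mm on the rail's position. I used their average; the wrist camera agreed with it to about 1 mm across the rail and 3 mm along it.

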